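# Feel and rack the guide pins

### The job

Put the two loose mould guide pins away in the two empty lanes of the rack, like the pin already there: lying in the lane with the chamfered end pushed fully home in the stop plate. Take the long pin first: push one of its ends all the way into the gauge's bore to feel whether it is the chamfered or the square end, then rack it; after that gauge and rack the short pin in the same way. Either empty lane will do for either pin; leave the pin that is already racked where it is, and let go of everything at the end.

Things in the scene. Friction and masses are not known exactly. Their poses are not given: they have to be found in the camera images.
- long_pin: steel guide pin 100 mm long: round 22 mm shaft with a dark square collar (24 x 24 mm, 20 mm long) round its middle (grip here, across the shaft), on which it lies flat, axis 12 mm up. One end is cut square, the other chamfered (cone from 22 to 10 mm diameter over the last 12 mm); which is which, +x or -x, must be felt. Origin on the axis at mid-length, x along the shaft, z up. 0.2 to 0.4 kg.
- short_pin: steel guide pin 88 mm long: round 22 mm shaft with a dark square collar (24 x 24 mm, 20 mm long) round its middle (grip here, across the shaft), on which it lies flat, axis 12 mm up. One end is cut square, the other chamfered (cone from 22 to 10 mm diameter over the last 12 mm); which is which, +x or -x, must be felt. Origin on the axis at mid-length, x along the shaft, z up. 0.2 to 0.4 kg.
- racked_pin: a third such pin, 94 mm long, loose but already home in the rack's middle lane, to be left alone (it may not move 8 mm). Origin on the axis at mid-length, x along the shaft towards its chamfered end.
- gauge: fixed steel gauge block, 74 mm high and 62 mm wide (y), on a foot plate 70 x 90 x 10 mm that juts 3 mm out in front. A level bore opens in the front face (20 mm on the -x side of the origin) and runs along the gauge's +x. Origin on the table under the block; z up.
- gauge_mouth (a point): centre of the bore's mouth in the front face, 45 mm above the table; x points into the bore, z up. The bore is 26 mm in diameter for the first 10 mm, then steps down to 18.5 mm, right through. A square end stops on the step, 10 mm in; a chamfered end enters the smaller bore and stops about 18 mm in (less if off centre).
- rack: fixed aluminium rack: base 116 x 216 x 8 mm, three lanes along x. Each lane has two upward-open V supports, 4 mm long, at x = -36 and +25 mm, taking a shaft from above (up to 4 mm off sideways) with its axis 40 mm up. A stop plate 64 mm high, 12 mm thick, stands across the +x end, inner face at x = +40 mm. Origin on the table under the base's middle; z up.
- rack_left (a point): centre of the stop plate's hole at its inner face, 40 mm above the table, in the lane at y = +70 mm of the rack, empty; the axis of a pin lying in this lane passes through it along x (x points into the hole). The hole is 18.5 mm in diameter, right through: a chamfered end slid along enters by about 8.5 mm, a square end stops at the face. Sliding along the lane takes up to 8 N.
- rack_middle (a point): centre of the stop plate's hole at its inner face, 40 mm above the table, in the middle lane, where the third pin lies; the axis of a pin lying in this lane passes through it along x (x points into the hole). The hole is 18.5 mm in diameter, right through: a chamfered end slid along enters by about 8.5 mm, a square end stops at the face. Sliding along the lane takes up to 8 N.
- rack_right (a point): centre of the stop plate's hole at its inner face, 40 mm above the table, in the lane at y = -70 mm of the rack, empty; the axis of a pin lying in this lane passes through it along x (x points into the hole). The hole is 18.5 mm in diameter, right through: a chamfered end slid along enters by about 8.5 mm, a square end stops at the face. Sliding along the lane takes up to 8 N.
Not all that is in view belongs to the job. What is shaped like the short_pin but orange or pink is not meant. What is shaped like the long_pin but pink is not meant.

How it is judged:
On the way, in this order (a step that is already met when the one before it is completed fails the run):
1. one end of the long pin (either) is pushed at least 7 mm into the gauge's bore (x of long_pin in the frame of gauge_mouth between -0.043 and 0 m and y of long_pin in the frame of gauge_mouth between -0.005 and 0.005 m and z of long_pin in the frame of gauge_mouth between -0.005 and 0.005 m and angle between the x axis of long_pin and the x axis of gauge, either way round below 0.2 rad), for 0.1 s.
2. the long pin lies in an empty lane of the rack with its chamfered end home in the stop plate, let go (((x of long_pin in the frame of rack_left between -0.045 and 0 m and y of long_pin in the frame of rack_left between -0.005 and 0.005 m) or (x of long_pin in the frame of rack_right between -0.045 and 0 m and y of long_pin in the frame of rack_right between -0.005 and 0.005 m)) and z of long_pin in the frame of rack between 0.036 and 0.044 m and angle between the x axis of long_pin and the x axis of rack, either way round below 0.1 rad and linear speed of long_pin below 0.02 m/s and contact force between the fingers and long_pin below 0.1 N), for 0.2 s.
3. one end of the short pin (either) is pushed at least 7 mm into the gauge's bore (x of short_pin in the frame of gauge_mouth between -0.037 and 0 m and y of short_pin in the frame of gauge_mouth between -0.005 and 0.005 m and z of short_pin in the frame of gauge_mouth between -0.005 and 0.005 m and angle between the x axis of short_pin and the x axis of gauge, either way round below 0.2 rad), for 0.1 s.
At the end, for the whole second after the job is handed in: Long and short pin lie at rest, let go, in the rack's outer lanes: within 0.1 rad of its x axis, axis within 5 mm of the lane's line and 4 mm of 40 mm height, chamfered end 5 mm or more into the stop plate's hole (a square end cannot enter). The third pin is still home in the middle lane (all of step 2 and ((x of short_pin in the frame of rack_left between -0.039 and 0 m and y of short_pin in the frame of rack_left between -0.005 and 0.005 m) or (x of short_pin in the frame of rack_right between -0.039 and 0 m and y of short_pin in the frame of rack_right between -0.005 and 0.005 m)) and z of short_pin in the frame of rack between 0.036 and 0.044 m and angle between the x axis of each of short_pin, racked_pin and the x axis of rack, either way round below 0.1 rad and linear speed of short_pin below 0.02 m/s and contact force between the fingers and short_pin below 0.1 N and (x of racked_pin in the frame of rack_middle between -0.042 and 0 m and y of racked_pin in the frame of rack_middle between -0.005 and 0.005 m) and z of racked_pin in the frame of rack between 0.036 and 0.044 m); the robot touches nothing.
It fails at once if the pin that was already racked is moved by more than 8 mm (distance of racked_pin from where it was at the start of the episode above 0.008 m).
It also fails if it takes over 72 s, if anything falls off the work surface, if the arm or the gripper's body presses on something with over 40 N, if the wrist force passes 120 N, or if a joint passes its speed limit or range.

### The arm

A 6-joint arm with a two-finger parallel gripper is mounted at the origin on the work surface. World frame = base frame: x ahead of the robot, y to its left, z up, the work surface at z = 0. Lengths are in m, angles in rad, forces in N, time in s.
With the tool pointing down it reaches from about 0.225 to 0.875 m from the base axis. Payload 3.4 kg.
Tool frame: the origin (TCP) lies on the centre line of the jaws, within the pads' length; the fingertips stand env.tip_extent ahead of it and the grasp point (between the pads) lies 11 mm behind it (env.tip_extent is the distance from the TCP to the fingertips, in m); z points along the fingers, y is the line along which they close (so a half turn about z gives the same grasp; the last joint's range is limited). The gripper opens to 85 mm and grips with 20 to 120 N. Pads are 22 mm wide; open, the fingers measure 114 mm over their backs; the gripper's body (76 mm by 85 mm) begins 54 mm behind the grasp point. The pads swing forward as they close: fully open they stand 13 mm farther back than shut.
Start: joints at [-1.438, 0.276, 1.505, -0, 1.361, -0.121], TCP at [0.144, -0.557, 0.239] pointing down, gripper open.
Joint ranges: [-2.89, 2.89], [-0.75, 2.08], [0.22, 2.7], [-1.18, 4.32], [0.11, 2.71], [-2.7, 2.7]. Speed limits (rad/s): [2.57, 2.57, 3.14, 3.14, 3.14, 3.14].

### API

Orientations are given as a unit quaternion [x, y, z, w].
In Python, from station import env gives the robot as it stands. The module is installed in compiled form; this text tells all that it offers.
- The arm moves only by the tool drive_tool, never from a script. Its argument "increments" is a list of rows, each a list of 7 numbers: the turn, a rotation vector about the world's x, y, z in rad, then the shift along the world's x, y, z in m, then the closure, from 0 (fully open) to 1 (shut). A call has 1 to 12 rows; each row shifts and turns the commanded pose from where the row before left it; what a row does not reach is not made up. A row lasts 1/10 s, in which the tool goes at most 50 mm and 8.59 degrees, less where a joint would pass 70% of its speed; a pose out of reach is approached as far as the arm can. A call with a gripper value outside its range is refused whole. The fingers move at their own pace and stop on an object; the grip force is fixed at half the most. Time passes only in rows, so rows that do not move let the fingers close. It gives the time, the measured TCP pose, the force, the opening and the grip force at its end, in the units of the state.
- env.sense(): the state, without advancing time (a new reading comes with each control period).
- env.read_camera(name): name is "side" or "top"; returns (picture, depth): 420x560x3 uint8, red, green, blue; 420x560 float32, m along the optical axis (not along the pixel's ray), 0 where there is no reading.
- env.calibration(name): a dict with "camera_matrix" (3x3 intrinsics, pixels), "dist" ([k1, k2, p1, p2, k3] as OpenCV has them; the pictures are not rectified), "rvec" (rotation vector, rad) and "tvec" (3), from world to camera coordinates, as OpenCV has them. Camera axes: x right, y down, z forward; pixel columns grow to the right and rows downward; lengths in m; the calibration is good to about 2 mm. A picture is of the moment at which its call begins. calibration takes no time and is no camera call.
- env.finish_job(): hands the job in; it is judged then, once.
The state is a dict: "time": time; "joints": joint angles; "joint_vel": joint speeds; "joint_efforts": joint torques, N m; "tcp_pos": TCP position; "tool_rot": TCP orientation; "force": force on the tool from outside, world axes, zero at the start; "torque": the same for the moment, N m; "gripper_width": finger opening in m; "finger_force": force on a finger pad.
Only numpy, scipy, OpenCV 4.12 (cv2) and the standard library are available. Lean on these libraries where they do the work, as an engineer would, in place of code of your own. Each camera call takes 0.05 s, during which the arm holds its last target. There are 200 camera calls.

## Working session

There is one attempt and no reset: what is moved stays moved. The work goes in short steps, Python scripts to look and compute and a tool call to move; the robot and the scene stay as the last step left them, time stands still between calls to the robot, and variables do not carry over. Pictures are saved under pics/ and viewed, at most 10 in all, crops included, and the job is handed in when it is done.

Besides the shell and the picture viewer there is one more tool, called after "Emit:" by a JSON object that holds its "name" and its "arguments". drive_tool: Moves the arm, as the interface text tells. Its arguments: {"type":"object","properties":{"increments":{"type":"array"}},"required":["increments"]}

```bash
mkdir -p pics; ls; python3 - <<'E'
from station import env
import cv2,numpy as np
s=env.sense();print({k:np.round(v,3) for k,v in s.items()},env.tip_extent)
for n in("top","side"):
    p,d=env.read_camera(n);cv2.imwrite(f"pics/{n}0.png",p[:,:,::-1]);np.savez(f"{n}0.npz",p=p,d=d)
    c=env.calibration(n);print(n,c)
E
```

```text
pics
{'time': np.float64(0.0), 'joints': array([-1.438,  0.277,  1.506,  0.   ,  1.361, -0.121]), 'joint_vel': array([ 0.   ,  0.   , -0.   ,  0.001, -0.   , -0.002]), 'joint_efforts': array([-1.0000e-03, -4.1677e+01, -2.4581e+01, -0.0000e+00,  1.1000e-02,
       -0.0000e+00]), 'tcp_pos': array([ 0.144, -0.556,  0.238]), 'tool_rot': array([ 0.992,  0.127,  0.   , -0.001]), 'force': array([ 0.158, -0.273,  1.357]), 'torque': array([ 0.045,  0.018, -0.019]), 'finger_force': np.float64(0.0), 'gripper_width': np.float64(0.085)} 0.008
top {'camera_matrix': array([[399.65541837,   0.        , 274.50651359],
       [  0.        , 399.65541837, 204.21274177],
       [  0.        ,   0.        ,   1.        ]]), 'dist': array([0.02670553, 0.        , 0.        , 0.        , 0.        ]), 'rvec': array([ 2.18536213, -2.13735108,  0.09206095]), 'tvec': array([0.01965922, 0.5033659 , 1.04346549])}
side {'camera_matrix': array([[430.54495808,   0.        , 280.78253216],
       [  0.        , 430.54495808, 201.94989574],
       [  0.        ,   0.        ,   1.        ]]), 'dist': array([0.01790959, 0.        , 0.        , 0.        , 0.        ]), 'rvec': array([ 0.60576508, -2.58799875,  1.25792063]), 'tvec': array([0.45953364, 0.19180314, 0.86622928])}
```

View pics/top0.png

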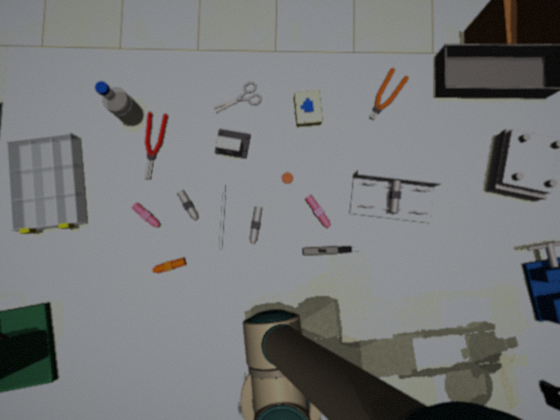

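View pics/side0.png

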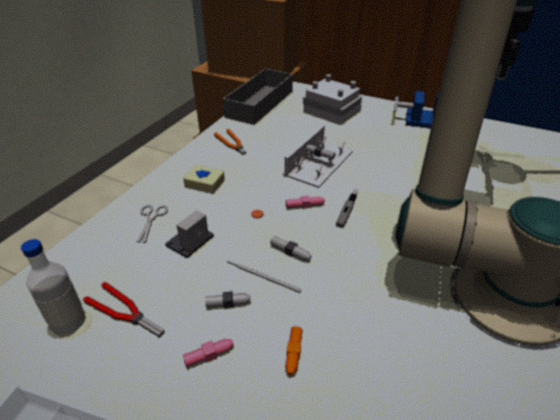

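The top view shows grey pins with a dark collar at (188,205) and (257,224), the racked pin at (395,196), the rack around (394,196) and the gauge at (233,143). Lookalikes are pink at (146,214) and (318,211), orange at (170,265), and a grey knife at (327,250). I choose the two grey ones and will measure which is longer, with a close crop to check.

```bash
cat > h.py <<'E'
import numpy as np,cv2
from station import env
def cal(n):
    c=env.calibration(n);R=cv2.Rodrigues(np.array(c["rvec"]))[0];return c["camera_matrix"],c["dist"],R,np.array(c["tvec"]).ravel()
def plane(n,uv,z):
    K,D,R,t=cal(n);uv=np.atleast_2d(np.array(uv,float))
    q=cv2.undistortPoints(uv[:,None],K,D)[:,0];d=np.c_[q,np.ones(len(q))]@R;o=-R.T@t
    return o+d*((z-o[2])/d[:,2])[:,None]
def cloud(n,d):
    K,D,R,t=cal(n);v,u=np.indices(d.shape)
    q=cv2.undistortPoints(np.c_[u.ravel(),v.ravel()].astype(float)[:,None],K,D)[:,0]
    P=(np.c_[q,np.ones(len(q))]*d.reshape(-1,1)-t)@R
    P[d.ravel()==0]=np.nan;return P.reshape(*d.shape,3)
def proj(n,P):
    K,D,R,t=cal(n);return cv2.projectPoints(np.atleast_2d(np.array(P,float)),cv2.Rodrigues(R)[0],t,K,D)[0][:,0]
E
python3 - <<'E'
from h import *
T=np.load("top0.npz");S=np.load("side0.npz")
PT=cloud("top",T["d"]);PS=cloud("side",S["d"])
print("table z",np.nanmedian(PT[215:240,270:300,2]),np.nanmedian(PS[255:275,190:220,2]))
for nm,P,boxes in(("top",PT,{"A":(172,184,206,226),"B":(244,200,272,248)}),("side",PS,{"A":(198,285,256,315),"B":(264,230,318,268)})):
    for k,(a,b,c,e) in boxes.items():
        Q=P[b:e,a:c].reshape(-1,3);Q=Q[(Q[:,2]>.011)&(Q[:,2]<.04)]
        m=Q[:,:2].mean(0);w=np.linalg.svd(Q[:,:2]-m,full_matrices=False)[2][0];s=(Q[:,:2]-m)@w
        print(nm,k,len(Q),m.round(4),"mid",(m+w*(s.max()+s.min())/2).round(4),"ang",np.degrees(np.arctan2(w[1],w[0])).round(1),"len",np.ptp(s).round(4),"zmax",Q[:,2].max().round(4))
im=T["p"][:,:,::-1]
c1=cv2.resize(im[115:255,165:280],None,fx=3.4,fy=3.4,interpolation=cv2.INTER_CUBIC)
c2=cv2.resize(im[160:235,340:445],None,fx=3.7,fy=3.7,interpolation=cv2.INTER_CUBIC)
o=np.zeros((480,785,3),np.uint8);o[:c1.shape[0],:c1.shape[1]]=c1[:480];o[:c2.shape[0],393:393+c2.shape[1]]=c2
cv2.imwrite("pics/crop1.png",o)
E
```

```text
table z -2.4117379720334545e-05 0.00026037102851745485
top A 261 [0.4974 0.2653] mid [0.4961 0.2645] ang -147.4 len 0.0875 zmax 0.0286
top B 297 [0.4478 0.081 ] mid [0.4467 0.0811] ang 172.6 len 0.0988 zmax 0.0284
side A 493 [0.4968 0.2691] mid [0.4957 0.2683] ang -146.8 len 0.0872 zmax 0.0259
side B 416 [0.449  0.0846] mid [0.4502 0.0845] ang 173.1 len 0.1023 zmax 0.0292
```

View pics/crop1.png

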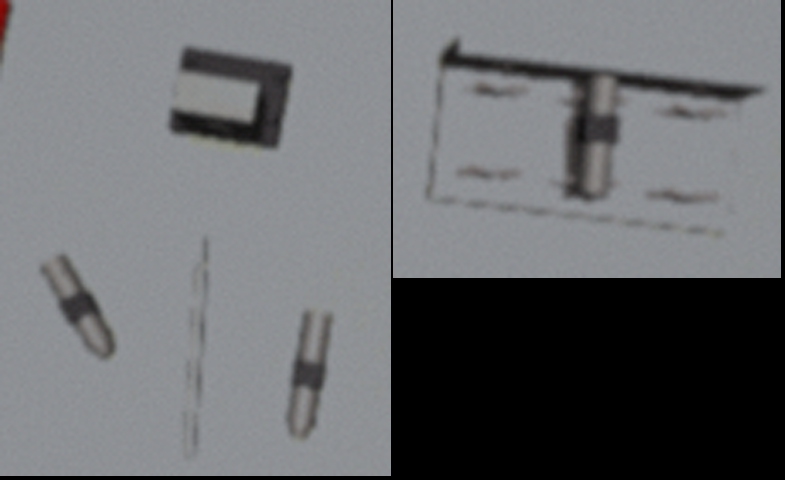

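The crop confirms it: long pin at crop (308,375), short pin at (78,305), and the bottom end of each looks tapered, which I will feel. The gauge front faces the robot side. In the rack the stop plate is on the far side and the outer lanes are empty. Next I measure the gauge and rack.

```bash
python3 - <<'E'
from h import *
T=np.load("top0.npz");S=np.load("side0.npz")
for n,D,gb,rb in(("top",T,(205,118,265,170),(340,160,445,230)),("side",S,(155,195,225,262),(270,115,365,195))):
    P=cloud(n,D["d"]);K,_,R,t=cal(n);print(n,"cam",(-R.T@t).round(3))
    def sel(b,lo,hi):
        Q=P[b[1]:b[3],b[0]:b[2]].reshape(-1,3);return Q[(Q[:,2]>lo)&(Q[:,2]<hi)]
    def rect(Q,nm):
        r=cv2.minAreaRect((Q[:,:2]*1000).astype(np.float32));print(nm,len(Q),np.round(r[0],1),np.round(r[1],1),round(r[2],1),"z",np.median(Q[:,2]).round(4), cv2.boxPoints(r).round(1).tolist())
    rect(sel(gb,.069,.08),"gauge top")
    rect(sel(gb,.006,.015),"gauge foot")
    rect(sel(rb,.056,.07),"stop top")
    rect(sel(rb,.012,.07),"rack >12")
    rect(sel(rb,.0045,.011),"rack base")
    Q=P[gb[1]:gb[3],gb[0]:gb[2]].reshape(-1,3);Q=Q[(Q[:,2]>.015)&(Q[:,2]<.066)];print("gauge mid-z pts",len(Q),Q.mean(0).round(4) if len(Q) else "")
    if len(Q):rect(Q,"mid")
    # racked pin by height
    Q=sel(rb,.046,.055)
    rect(Q,"pin top")
E
```

```text
top cam [0.395 0.012 1.089]
gauge top 280 [654.4 154.4] [62.3 31. ] 81.6 z 0.0736 [[634.5, 125.80000305175781], [665.0999755859375, 121.30000305175781], [674.2999877929688, 183.0], [643.5999755859375, 187.5]]
gauge foot 366 [654.2 154.6] [ 90.2 103.8] 81.2 z 0.01 [[596.0, 118.0], [698.5, 102.0999984741211], [712.4000244140625, 191.1999969482422], [609.7999877929688, 207.10000610351562]]
stop top 438 [ 577.  -289.5] [216.5  13.1] 84.5 z 0.0631 [[560.0, -396.70001220703125], [573.0999755859375, -397.8999938964844], [593.9000244140625, -182.39999389648438], [580.7999877929688, -181.10000610351562]]
rack >12 1146 [ 532.1 -285.1] [217.  103.3] 84.6 z 0.0502 [[470.5, -388.29998779296875], [573.2999877929688, -398.0], [593.7000122070312, -181.89999389648438], [490.8999938964844, -172.1999969482422]]
rack base 2248 [ 534.7 -286.2] [177.5 279.2] 0.4 z 0.0075 [[444.8999938964844, -147.1999969482422], [446.8999938964844, -426.5], [624.4000244140625, -425.20001220703125], [622.4000244140625, -146.0]]
gauge mid-z pts 140 [0.6483 0.1468 0.0364]
mid 140 [668.1 151.9] [82.7 59.9] 81.7 z 0.0342 [[632
[... 1141 characters left out ...]
5, -589.0], [727.0, -517.5], [561.4000244140625, -100.19999694824219]]
rack base 1192 [ 561.7 -349.7] [294.  456.5] 26.7 z 0.0089 [[327.8999938964844, -211.6999969482422], [532.7000122070312, -619.7000122070312], [795.5, -487.79998779296875], [590.7000122070312, -79.80000305175781]]
gauge mid-z pts 530 [0.6498 0.1628 0.0391]
mid 530 [662.1 168.1] [90.3 48.8] 35.0 z 0.0384 [[611.0999755859375, 162.10000610351562], [639.2000122070312, 122.0999984741211], [713.0999755859375, 174.0], [685.0, 214.0]]
pin top 240 [ 534.4 -283.4] [218.8  93.7] 81.6 z 0.0509 [[472.1000061035156, -384.79998779296875], [564.7000122070312, -398.5], [596.7000122070312, -182.10000610351562], [504.0, -168.39999389648438]]
```

Emit:
{"name": "drive_tool", "arguments": {"increments": [[0,0,-0.032,0.017,0.036,0,0.4],[0,0,-0.032,0.017,0.036,0,0.4],[0,0,-0.032,0.017,0.036,0,0.4],[0,0,-0.032,0.017,0.036,0,0.4],[0,0,-0.032,0.017,0.036,0,0.4],[0,0,-0.032,0.017,0.036,0,0.4],[0,0,-0.032,0.017,0.036,0,0.4],[0,0,-0.032,0.017,0.036,0,0.4],[0,0,-0.032,0.017,0.036,0,0.4],[0,0,-0.032,0.017,0.036,0,0.4],[0,0,-0.032,0.017,0.036,0,0.4],[0,0,-0.032,0.017,0.036,0,0.4]]}}

```text
time: 1.3
tcp_pos: [0.3485, -0.1229, 0.2392]
tool_rot: [0.998, -0.066, 0.0, 0.0]
force: [0.9, -0.7, 0.1]
gripper_width: 0.0513
finger_force: 0.0
```

Emit:
{"name": "drive_tool", "arguments": {"increments": [[0,0,0,0.0167,0.0343,-0.022,0.4],[0,0,0,0.0167,0.0343,-0.022,0.4],[0,0,0,0.0167,0.0343,-0.022,0.4],[0,0,0,0.0167,0.0343,-0.022,0.4],[0,0,0,0.0167,0.0343,-0.022,0.4],[0,0,0,0.0165,0.0343,-0.022,0.4],[0,0,0,0,0,0,0.4]]}}

```text
time: 2.0
tcp_pos: [0.4482, 0.0845, 0.1046]
tool_rot: [0.998, -0.063, -0.002, -0.001]
force: [-0.4, -0.9, 0.3]
gripper_width: 0.0515
finger_force: 0.0
```

```bash
python3 - <<'E'
from h import *
s=env.sense();print(s["tcp_pos"].round(4),s["tool_rot"].round(4))
t=s["tcp_pos"]
p,d=env.read_camera("side");np.savez("side1.npz",p=p,d=d)
cv2.imwrite("pics/side1.png",cv2.resize(p[150:290,200:380,::-1],None,fx=4,fy=4,interpolation=cv2.INTER_CUBIC))
E
```

```text
[0.4482 0.0845 0.1046] [ 9.98e-01 -6.29e-02 -2.20e-03 -5.00e-04]
```

View pics/side1.png

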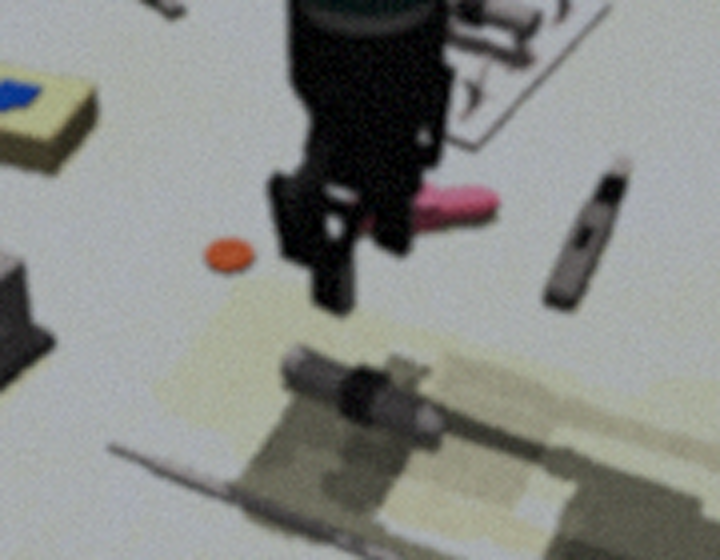

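The crop shows the open gripper above the long pin, whose collar is at crop (365,395). The pin's robot-side end at (425,425) looks tapered. I descend and grip.

Emit:
{"name": "drive_tool", "arguments": {"increments": [[0,0,0,0,-0.001,-0.035,0.4],[0,0,0,0,0,-0.035,0.4],[0,0,0,0,0,-0.0155,0.4],[0,0,0,0,0,-0.0075,0.4],[0,0,0,0,0,0,1],[0,0,0,0,0,0,1],[0,0,0,0,0,0,1],[0,0,0,0,0,0,1],[0,0,0,0,0,0,1]]}}

```text
time: 2.95
tcp_pos: [0.4493, 0.0799, 0.0155]
tool_rot: [0.998, -0.065, 0.001, 0.0]
force: [-0.6, -3.2, 7.1]
gripper_width: 0.0226
finger_force: 60.0
```

Emit:
{"name": "drive_tool", "arguments": {"increments": [[0,0,0,0,0,0.02,1],[0,0,0,0,0,0.04,1],[0,0,0,0,0,0.028,1],[0,0,0,0,0,0,1],[0,0,0,0,0,0,1]]}}

```text
time: 3.45
tcp_pos: [0.448, 0.0803, 0.1024]
tool_rot: [0.998, -0.065, 0.0, -0.0]
force: [0.6, 0.1, -3.8]
gripper_width: 0.0228
finger_force: 59.8
```

```bash
python3 - <<'E'
from h import *
s=env.sense();print(s["tcp_pos"].round(4),s["tool_rot"].round(4),s["force"].round(2),s["torque"].round(3),s["gripper_width"])
o=[]
for n in("side","top"):
    p,d=env.read_camera(n);np.savez(n+"2.npz",p=p,d=d)
    u,v=proj(n,s["tcp_pos"])[0].astype(int);print(n,u,v)
    o.append(cv2.resize(p[v-45:v+45,u-50:u+50,::-1],None,fx=4,fy=4,interpolation=cv2.INTER_CUBIC))
cv2.imwrite("pics/grip.png",np.hstack(o))
E
```

```text
[0.448  0.0803 0.1024] [ 9.979e-01 -6.500e-02  3.000e-04 -0.000e+00] [ 0.55  0.05 -3.79] [-0.    -0.027 -0.011] 0.022789215607920618
side 291 217
top 253 222
```

View pics/grip.png

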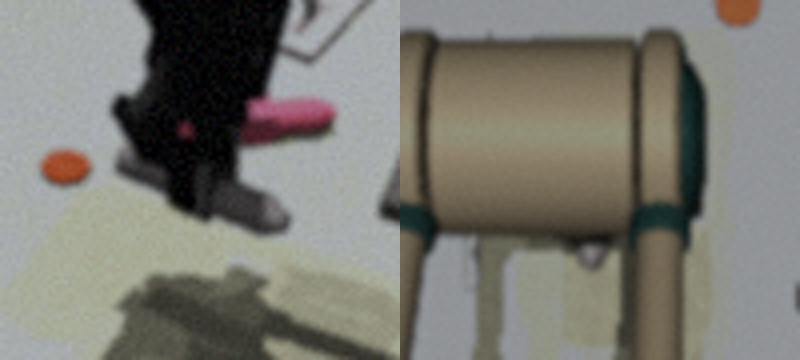

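The side crop shows the pin held at its collar around (200,185), with the tapered end at (275,215) towards the robot, so the far end goes first into the gauge. The arm hides the pin in the top view.

Emit:
{"name": "drive_tool", "arguments": {"increments": [[0,0,-0.008,0.0256,0.0171,0,1],[0,0,-0.008,0.0256,0.0171,0,1],[0,0,0,0.0256,0.0171,0,1],[0,0,0,0.0256,0.0171,0,1],[0,0,0,0.0256,0.0171,-0.01,1],[0,0,0,0,0,-0.02,1],[0,0,0,0,0,-0.02,1],[0,0,0,0,0,-0.004,1],[0,0,0,0,0,0,1],[0,0,0,0,0,0,1]]}}

```text
time: 4.55
tcp_pos: [0.5765, 0.1656, 0.0483]
tool_rot: [0.997, -0.073, -0.0, 0.0]
force: [-0.1, 0.6, -3.8]
gripper_width: 0.0226
finger_force: 59.8
```

```bash
python3 - <<'E'
from h import *
s=env.sense();print(s["tcp_pos"].round(4),s["tool_rot"].round(4),s["force"].round(2))
o=[]
for n in("side","top"):
    p,d=env.read_camera(n);np.savez(n+"3.npz",p=p,d=d)
    u,v=proj(n,s["tcp_pos"]+[.03,0,0])[0].astype(int);print(n,u,v)
    o.append(cv2.resize(p[v-45:v+45,u-50:u+50,::-1],None,fx=4,fy=4,interpolation=cv2.INTER_CUBIC))
cv2.imwrite("pics/pre.png",np.hstack(o))
E
```

```text
[0.5765 0.1656 0.0483] [ 9.973e-01 -7.310e-02 -1.000e-04  0.000e+00] [-0.07  0.56 -3.77]
side 208 238
top 224 163
```

View pics/pre.png

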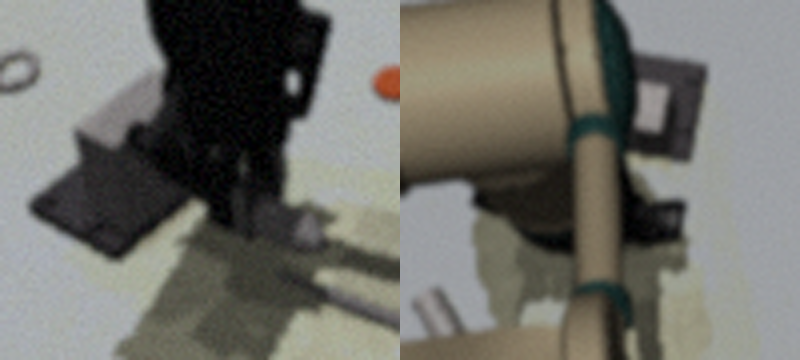

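The gripper hides the mouth in both views, with the pin in front of the gauge. I push gently and watch the force.

Emit:
{"name": "drive_tool", "arguments": {"increments": [[0,0,0,0.005,-0.0007,0,1],[0,0,0,0.005,-0.0007,0,1],[0,0,0,0.004,-0.0006,0,1],[0,0,0,0.003,-0.0005,0,1],[0,0,0,0.003,-0.0004,0,1],[0,0,0,0,0,0,1]]}}

```text
time: 5.25
tcp_pos: [0.597, 0.1627, 0.0483]
tool_rot: [0.997, -0.073, 0.0, 0.0]
force: [0.3, 0.5, -3.3]
gripper_width: 0.0228
finger_force: 59.8
```

Emit:
{"name": "drive_tool", "arguments": {"increments": [[0,0,0,0.002,-0.0003,0,1],[0,0,0,0.002,-0.0003,0,1],[0,0,0,0.002,-0.0003,0,1],[0,0,0,0.002,-0.0003,0,1],[0,0,0,0,0,0,1]]}}

```text
time: 5.75
tcp_pos: [0.6031, 0.1617, 0.048]
tool_rot: [0.997, -0.073, -0.001, 0.0]
force: [-3.3, 0.7, -1.5]
gripper_width: 0.0228
finger_force: 60.1
```

Emit:
{"name": "drive_tool", "arguments": {"increments": [[0,0,0,0.003,-0.0004,0,1],[0,0,0,0.003,-0.0004,0,1],[0,0,0,0.003,-0.0004,0,1],[0,0,0,0,0,0,1]]}}

```text
time: 6.15
tcp_pos: [0.6033, 0.1615, 0.0471]
tool_rot: [0.997, -0.073, -0.01, 0.0]
force: [-18.6, 4.5, 6.6]
gripper_width: 0.0227
finger_force: 61.0
```

Hard stop about 10–12 mm deep, so the far end is square and the chamfer is at the robot side, matching the images. I retreat, lift, and turn half round towards the left lane.

Emit:
{"name": "drive_tool", "arguments": {"increments": [[0,0,0,-0.02,0.003,0,1],[0,0,0,-0.025,0.0037,0,1],[0,0,0,-0.015,0.002,0,1],[0,0,0.1,0,0,0.035,1],[0,0,0.14,0,-0.01,0.04,1],[0,0,0.14,0,-0.02,0.035,1],[0,0,0.14,0,-0.02,0,1],[0,0,0.14,0,-0.02,0,1],[0,0,0.14,0,-0.02,0,1],[0,0,0.14,0,-0.02,0,1],[0,0,0.14,0,-0.02,0,1],[0,0,0.14,0,-0.02,0,1]]}}

```text
time: 7.35
tcp_pos: [0.5541, 0.018, 0.1586]
tool_rot: [0.858, 0.514, 0.001, 0.001]
force: [0.0, 1.0, -3.1]
gripper_width: 0.0226
finger_force: 59.9
```

Emit:
{"name": "drive_tool", "arguments": {"increments": [[0,0,0.14,0,-0.02,0,1],[0,0,0.14,0,-0.02,0,1],[0,0,0.14,0,-0.02,0,1],[0,0,0.14,0,-0.02,0,1],[0,0,0.14,0,-0.02,0,1],[0,0,0.14,0,-0.02,0,1],[0,0,0.14,0,-0.02,0,1],[0,0,0.14,0,-0.02,0,1],[0,0,0.14,0,-0.02,0,1],[0,0,0.14,0,-0.02,0,1],[0,0,0.14,0,-0.015,0,1],[0,0,0,0,0,0,1]]}}

```text
time: 8.55
tcp_pos: [0.5541, -0.1985, 0.1585]
tool_rot: [0.262, 0.965, -0.001, 0.001]
force: [-0.1, 0.2, -3.2]
gripper_width: 0.0222
finger_force: 59.9
```

Emit:
{"name": "drive_tool", "arguments": {"increments": [[0,0,0.145,-0.0111,-0.0051,0,1],[0,0,0.145,-0.0111,-0.0051,0,1],[0,0,0.145,-0.0111,-0.0051,0,1],[0,0,0,0,0,-0.03,1],[0,0,0,0,0,-0.03,1],[0,0,0,0,0,-0.015,1],[0,0,0,0,0,0,1],[0,0,0,0,0,0,1]]}}

```text
time: 9.35
tcp_pos: [0.5206, -0.211, 0.0837]
tool_rot: [0.047, 0.999, -0.0, 0.0]
force: [0.0, -0.7, -2.6]
gripper_width: 0.0227
finger_force: 59.8
```

```bash
python3 - <<'E'
from h import *
s=env.sense();q=s["tool_rot"];print(s["tcp_pos"].round(4),q.round(4),np.degrees(2*np.arctan2(q[1],q[0])),s["force"].round(2))
o=[]
for n in("side","top"):
    p,d=env.read_camera(n);np.savez(n+"4.npz",p=p,d=d)
    u,v=proj(n,s["tcp_pos"])[0].astype(int);print(n,u,v)
    o.append(cv2.resize(p[v-45:v+45,u-50:u+50,::-1],None,fx=4,fy=4,interpolation=cv2.INTER_CUBIC))
cv2.imwrite("pics/rack1.png",np.hstack(o))
E
```

```text
[ 0.5206 -0.211   0.0837] [ 4.690e-02  9.989e-01 -1.000e-04  4.000e-04] 174.6239915971904 [ 0.01 -0.66 -2.61]
side 313 151
top 370 196
```

View pics/rack1.png

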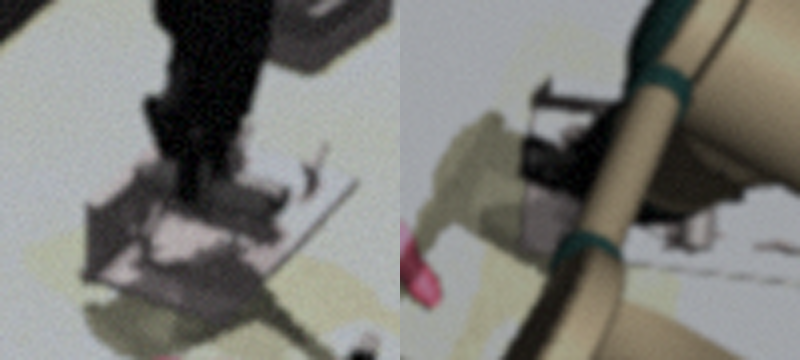

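The pin is over the left lane, between the stop plate at left and the supports. I correct y by −3 mm and lower it.

Emit:
{"name": "drive_tool", "arguments": {"increments": [[0,0,0,0,-0.0028,-0.012,1],[0,0,0,0,0,-0.014,1],[0,0,0,0,0,-0.008,1],[0,0,0,0,0,-0.004,1],[0,0,0,0,0,0,1],[0,0,0,0,0,0,1]]}}

```text
time: 10.05
tcp_pos: [0.5204, -0.2141, 0.0456]
tool_rot: [0.047, 0.999, -0.0, 0.0]
force: [0.2, -0.7, -2.9]
gripper_width: 0.0226
finger_force: 59.9
```

Emit:
{"name": "drive_tool", "arguments": {"increments": [[0,0,0,0,0,-0.0025,1],[0,0,0,0,0,-0.0015,1],[0,0,0,0,0,0,1],[0,0,0,0,0,0,1]]}}

```text
time: 10.45
tcp_pos: [0.521, -0.2155, 0.043]
tool_rot: [0.046, 0.999, -0.001, 0.001]
force: [-2.2, -1.5, 5.5]
gripper_width: 0.0224
finger_force: 61.1
```

Emit:
{"name": "drive_tool", "arguments": {"increments": [[0,0,0,0.003,-0.0003,0.001,1],[0,0,0,0.003,-0.0003,0,1],[0,0,0,0.003,-0.0003,0,1],[0,0,0,0.002,-0.0002,0,1],[0,0,0,0,0,0,1]]}}

```text
time: 10.95
tcp_pos: [0.5291, -0.2164, 0.0431]
tool_rot: [0.046, 0.999, -0.001, -0.002]
force: [-7.0, -4.6, 5.5]
gripper_width: 0.0228
finger_force: 61.0
```

Emit:
{"name": "drive_tool", "arguments": {"increments": [[0,0,0,0.002,-0.0015,0.001,1],[0,0,0,0.003,-0.0012,0,1],[0,0,0,0.003,-0.0003,0,1],[0,0,0,0.002,-0.0002,0,1],[0,0,0,0,0,0,1]]}}

```text
time: 11.45
tcp_pos: [0.5382, -0.2175, 0.0432]
tool_rot: [0.046, 0.999, 0.001, -0.003]
force: [-8.1, 0.4, 5.6]
gripper_width: 0.0223
finger_force: 61.1
```

Emit:
{"name": "drive_tool", "arguments": {"increments": [[0,0,0,0.003,-0.0003,0,1],[0,0,0,0.003,-0.0003,0,1],[0,0,0,0.003,-0.0003,0,1],[0,0,0,0,0,0,1]]}}

```text
time: 11.85
tcp_pos: [0.5387, -0.2175, 0.0432]
tool_rot: [0.045, 0.999, 0.002, -0.012]
force: [-25.8, -1.8, 18.7]
gripper_width: 0.0226
finger_force: 62.6
```

Hard stop again, so the chamfer should be home. I relax, open part way and lift.

Emit:
{"name": "drive_tool", "arguments": {"increments": [[0,0,0,-0.006,0.0006,0.001,1],[0,0,0,0,0,0,0.5],[0,0,0,0,0,0,0.5],[0,0,0,0,0,0,0.5],[0,0,0,0,0,0.02,0.5],[0,0,0,0,0,0.04,0.5],[0,0,0,0,0.01,0.04,0.5],[0,0,0,-0.03,0.04,0,0.5],[0,0,0,-0.03,0.04,0,0.5],[0,0,0,-0.02,0.04,0,0.5],[0,0,0,0,0.04,0,0.5],[0,0,0,0,0.04,0,0.5]]}}

```text
time: 13.05
tcp_pos: [0.4644, -0.0071, 0.145]
tool_rot: [0.047, 0.999, 0.0, 0.001]
force: [1.2, 0.0, 0.5]
gripper_width: 0.0431
finger_force: 0.0
```

Emit:
{"name": "drive_tool", "arguments": {"increments": [[0,0,0,0,0.04,0,0.5],[0,0,0,0,0.04,0,0.5],[0,0,0,0,0.04,0,0.5],[0,0,0,0,0.03,0,0.5]]}}

```text
time: 13.45
tcp_pos: [0.4648, 0.1442, 0.1447]
tool_rot: [0.046, 0.999, 0.001, 0.001]
force: [1.1, -1.3, 0.4]
gripper_width: 0.0428
finger_force: 0.0
```

```bash
cat > rackchk.py <<'E'
from h import *
import sys
k=sys.argv[1]
o=[]
for n,b in(("side",(265,110,365,195)),("top",(340,155,440,240))):
    p,d=env.read_camera(n);np.savez(n+k+".npz",p=p,d=d)
    P=cloud(n,d)[b[1]:b[3],b[0]:b[2]].reshape(-1,3)
    a=np.radians(-5.5);M=np.array([[np.cos(a),np.sin(a)],[-np.sin(a),np.cos(a)]])
    L=(P[:,:2]-np.array([.5705,-.2893]))@M.T   # rack_middle frame
    for nm,y in(("left",.07),("mid",0),("right",-.07)):
        m=(abs(L[:,1]-y)<.014)&(P[:,2]>.043)&(P[:,2]<.056)&(L[:,0]<-.002)&(L[:,0]>-.13)
        if m.sum()>30:print(n,nm,m.sum(),"x rear %.4f front %.4f y %.4f z95 %.4f"%(L[m,0].min(),L[m,0].max(),L[m,1].mean(),np.percentile(P[m,2],95)))
    o.append(cv2.resize(p[b[1]:b[3],b[0]:b[2],::-1],None,fx=4,fy=4,interpolation=cv2.INTER_CUBIC))
cv2.imwrite(f"pics/rackchk{k}.png",np.hstack(o))
E
python3 rackchk.py 5
```

```text
side left 185 x rear -0.0885 front -0.0026 y 0.0736 z95 0.0540
side mid 160 x rear -0.0833 front -0.0025 y 0.0036 z95 0.0540
top left 274 x rear -0.0906 front -0.0026 y 0.0718 z95 0.0530
top mid 263 x rear -0.0850 front -0.0023 y 0.0022 z95 0.0530
```

View pics/rackchk5.png

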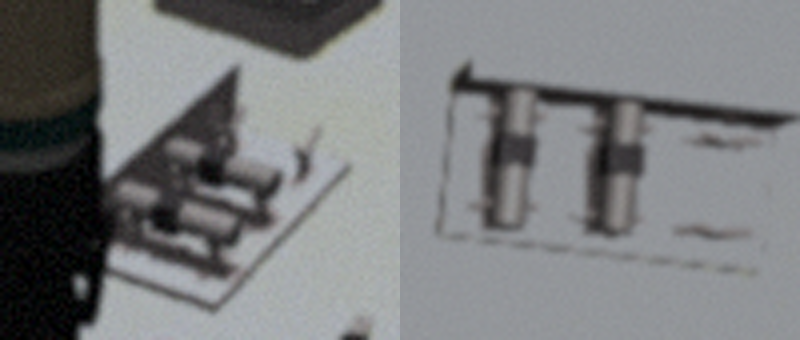

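Both views show the long pin beside the racked pin. Its rear end sits 5.6 mm further back for 6 mm more length, so it is equally home. Now the short pin.

Emit:
{"name": "drive_tool", "arguments": {"increments": [[0,0,0.134,0.006,0.024,-0.005,0.4],[0,0,0.134,0.006,0.024,-0.01,0.4],[0,0,0.134,0.006,0.024,-0.01,0.4],[0,0,0.134,0.007,0.024,-0.01,0.4],[0,0,0.131,0.007,0.024,-0.01,0.4],[0,0,0,0,0,0,0.4],[0,0,0,0,0,0,0.4]]}}

```text
time: 14.25
tcp_pos: [0.4963, 0.2611, 0.099]
tool_rot: [-0.283, 0.959, -0.0, -0.0]
force: [-1.0, 0.9, 0.2]
gripper_width: 0.0513
finger_force: 0.0
```

Emit:
{"name": "drive_tool", "arguments": {"increments": [[0,0,0,0.0005,0.003,-0.035,0.4],[0,0,0,0,0,-0.03,0.4],[0,0,0,0,0,-0.013,0.4],[0,0,0,0,0,-0.007,0.4],[0,0,0,0,0,0,0.4],[0,0,0,0,0,0,1],[0,0,0,0,0,0,1],[0,0,0,0,0,0,1],[0,0,0,0,0,0,1]]}}

```text
time: 15.15
tcp_pos: [0.4978, 0.2647, 0.0159]
tool_rot: [-0.283, 0.959, -0.0, 0.002]
force: [-0.8, -0.6, 6.5]
gripper_width: 0.0228
finger_force: 59.8
```

Emit:
{"name": "drive_tool", "arguments": {"increments": [[0,0,0,0,0,0.02,1],[0,0,0,0,0,0.04,1],[0,0,-0.144,0.008,-0.01,0.024,1],[0,0,-0.144,0.016,-0.02,0,1],[0,0,-0.144,0.016,-0.02,0,1],[0,0,-0.144,0.016,-0.02,0,1],[0,0,-0.145,0.016,-0.02,0,1],[0,0,0,0.008,-0.01,0,1],[0,0,0,0,0,0,1],[0,0,0,0,0,0,1]]}}

```text
time: 16.15
tcp_pos: [0.5756, 0.1649, 0.098]
tool_rot: [0.073, 0.997, 0.0, -0.001]
force: [0.3, -0.1, -3.4]
gripper_width: 0.0226
finger_force: 59.4
```

Emit:
{"name": "drive_tool", "arguments": {"increments": [[0,0,0,0,0.0005,-0.02,1],[0,0,0,0,0,-0.02,1],[0,0,0,0,0,-0.0085,1],[0,0,0,0,0,0,1],[0,0,0,0,0,0,1]]}}

```text
time: 16.65
tcp_pos: [0.5766, 0.1656, 0.0503]
tool_rot: [0.073, 0.997, 0.0, 0.0]
force: [-0.4, 0.7, -2.9]
gripper_width: 0.0227
finger_force: 59.4
```

Emit:
{"name": "drive_tool", "arguments": {"increments": [[0,0,0,0,0,-0.0015,1],[0,0,0,0.005,-0.0007,0,1],[0,0,0,0.005,-0.0007,0,1],[0,0,0,0.005,-0.0008,0,1],[0,0,0,0.003,-0.0004,0,1],[0,0,0,0.003,-0.0004,0,1],[0,0,0,0.003,-0.0004,0,1],[0,0,0,0,0,0,1]]}}

```text
time: 17.45
tcp_pos: [0.6011, 0.1614, 0.0483]
tool_rot: [0.073, 0.997, 0.0, 0.0]
force: [0.2, -0.5, -3.3]
gripper_width: 0.0225
finger_force: 59.4
```

Emit:
{"name": "drive_tool", "arguments": {"increments": [[0,0,0,0.003,-0.0002,0,1],[0,0,0,0.003,-0.0004,0,1],[0,0,0,0.002,-0.0003,0,1],[0,0,0,0.002,-0.0003,0,1],[0,0,0,0.002,-0.0003,0,1],[0,0,0,0,0,0,1]]}}

```text
time: 18.05
tcp_pos: [0.6085, 0.1605, 0.0478]
tool_rot: [0.073, 0.997, -0.0, -0.004]
force: [-7.1, 1.5, 1.2]
gripper_width: 0.0226
finger_force: 60.0
```

Emit:
{"name": "drive_tool", "arguments": {"increments": [[0,0,0,0.003,-0.0004,0,1],[0,0,0,0.003,-0.0004,0,1],[0,0,0,0,0,0,1]]}}

```text
time: 18.35
tcp_pos: [0.6086, 0.1604, 0.0474]
tool_rot: [0.074, 0.997, -0.0, -0.01]
force: [-17.9, 3.6, 7.8]
gripper_width: 0.0227
finger_force: 60.8
```

Stop at x=0.6086, where a square end was predicted (about 0.609), so the square end is in and the chamfer is at the robot side. I retreat, turn, and go to the right lane.

Emit:
{"name": "drive_tool", "arguments": {"increments": [[0,0,0,-0.02,0.003,0,1],[0,0,0,-0.025,0.0037,0,1],[0,0,0,-0.015,0.002,0,1],[0,0,-0.1,0,0,0.035,1],[0,0,-0.14,0,-0.01,0.04,1],[0,0,-0.14,0,-0.025,0.035,1],[0,0,-0.14,0,-0.025,0,1],[0,0,-0.14,0,-0.025,0,1],[0,0,-0.14,0,-0.025,0,1],[0,0,-0.14,0,-0.025,0,1],[0,0,-0.14,0,-0.025,0,1],[0,0,-0.14,0,-0.025,0,1]]}}

```text
time: 19.55
tcp_pos: [0.5588, -0.0183, 0.1585]
tool_rot: [0.634, 0.774, 0.0, 0.001]
force: [-0.7, 0.3, -2.1]
gripper_width: 0.0222
finger_force: 59.7
```

Emit:
{"name": "drive_tool", "arguments": {"increments": [[0,0,-0.14,0,-0.025,0,1],[0,0,-0.14,0,-0.025,0,1],[0,0,-0.14,0,-0.025,0,1],[0,0,-0.14,0,-0.025,0,1],[0,0,-0.14,0,-0.025,0,1],[0,0,-0.14,0,-0.025,0,1],[0,0,-0.14,0,-0.025,0,1],[0,0,-0.14,0,-0.025,0,1],[0,0,-0.14,0,-0.025,0,1],[0,0,-0.14,0,-0.025,0,1],[0,0,-0.14,0,-0.025,0,1],[0,0,-0.14,0,-0.025,0,1]]}}

```text
time: 20.75
tcp_pos: [0.5587, -0.3185, 0.1583]
tool_rot: [0.999, 0.044, 0.0, 0.0]
force: [-0.1, -0.2, -2.6]
gripper_width: 0.0223
finger_force: 59.7
```

Emit:
{"name": "drive_tool", "arguments": {"increments": [[0,0,0,0,-0.02,0,1],[0,0,0,0,0,0,1],[0,0,0,0,0,0,1]]}}

```text
time: 21.05
tcp_pos: [0.5584, -0.3371, 0.158]
tool_rot: [0.999, 0.048, -0.0, -0.001]
force: [-0.3, 0.7, -2.3]
gripper_width: 0.0223
finger_force: 59.7
```

Emit:
{"name": "drive_tool", "arguments": {"increments": [[0,0,-0.096,-0.02,-0.01,0,1],[0,0,-0.096,-0.02,-0.009,0,1],[0,0,0,0,0,-0.03,1],[0,0,0,0,0,-0.03,1],[0,0,0,0,0,-0.02,1],[0,0,0,0,0,0,1],[0,0,0,0,0,0,1]]}}

```text
time: 21.75
tcp_pos: [0.5189, -0.3553, 0.0787]
tool_rot: [0.999, -0.048, -0.0, -0.0]
force: [0.2, -1.1, -1.5]
gripper_width: 0.0224
finger_force: 59.6
```

Emit:
{"name": "drive_tool", "arguments": {"increments": [[0,0,0,0,-0.001,-0.015,1],[0,0,0,0,0,-0.01,1],[0,0,0,0,0,-0.006,1],[0,0,0,0,0,-0.002,1],[0,0,0,0,0,-0.002,1],[0,0,0,0,0,0,1],[0,0,0,0,0,0,1]]}}

```text
time: 22.45
tcp_pos: [0.5188, -0.3568, 0.0441]
tool_rot: [0.999, -0.049, 0.0, -0.0]
force: [0.2, 3.6, 1.5]
gripper_width: 0.0225
finger_force: 60.2
```

Emit:
{"name": "drive_tool", "arguments": {"increments": [[0,0,0,0,0.0015,-0.001,1],[0,0,0,0.003,-0.0003,0,1],[0,0,0,0.003,-0.0003,0,1],[0,0,0,0.003,-0.0003,0,1],[0,0,0,0.002,-0.0002,0,1],[0,0,0,0,0,0,1]]}}

```text
time: 23.05
tcp_pos: [0.5265, -0.3569, 0.0434]
tool_rot: [0.999, -0.048, -0.003, 0.0]
force: [-8.8, 1.3, 10.2]
gripper_width: 0.023
finger_force: 61.3
```

Emit:
{"name": "drive_tool", "arguments": {"increments": [[0,0,0,0.003,-0.0003,0.002,1],[0,0,0,0.003,-0.0003,0,1],[0,0,0,0.003,-0.0003,0,1],[0,0,0,0,0,0,1]]}}

```text
time: 23.45
tcp_pos: [0.5319, -0.3575, 0.0439]
tool_rot: [0.999, -0.047, -0.007, -0.0]
force: [-15.9, -0.4, 6.8]
gripper_width: 0.0221
finger_force: 61.0
```

Predicted home is 0.5313 and the force is rising. One more push to make sure.

Emit:
{"name": "drive_tool", "arguments": {"increments": [[0,0,0,0.003,-0.0003,0,1],[0,0,0,0.003,-0.0003,0,1],[0,0,0,0,0,0,1]]}}

```text
time: 23.75
tcp_pos: [0.5322, -0.3575, 0.0439]
tool_rot: [0.999, -0.047, -0.013, -0.001]
force: [-27.8, -2.4, 13.9]
gripper_width: 0.0226
finger_force: 61.9
```

Home. I release, lift and clear.

Emit:
{"name": "drive_tool", "arguments": {"increments": [[0,0,0,-0.006,0.0006,0.001,1],[0,0,0,0,0,0,0.5],[0,0,0,0,0,0,0.5],[0,0,0,0,0,0,0.5],[0,0,0,0,0,0.02,0.5],[0,0,0,0,0,0.04,0.5],[0,0,0,0,0,0.04,0.5],[0,0,0,-0.03,-0.03,0.02,0.5],[0,0,0,-0.04,-0.03,0,0.5],[0,0,0,-0.04,-0.03,0,0.5],[0,0,0,-0.04,-0.03,0,0.5],[0,0,0,-0.04,-0.03,0,0.5]]}}

```text
time: 24.95
tcp_pos: [0.348, -0.5091, 0.1659]
tool_rot: [0.999, -0.048, 0.001, 0.001]
force: [1.0, -0.5, -1.0]
gripper_width: 0.0425
finger_force: 0.0
```

Emit:
{"name": "drive_tool", "arguments": {"increments": [[0,0,0,-0.04,-0.03,0,0.5],[0,0,0,-0.03,-0.03,0,0.5],[0,0,0,0,0,0,0.5]]}}

```text
time: 25.25
tcp_pos: [0.2751, -0.5725, 0.1655]
tool_rot: [0.999, -0.051, -0.0, 0.002]
force: [0.5, 0.6, 0.4]
gripper_width: 0.0425
finger_force: 0.0
```

```bash
python3 rackchk.py 6
```

```text
side left 183 x rear -0.0886 front -0.0030 y 0.0734 z95 0.0538
side mid 159 x rear -0.0825 front -0.0020 y 0.0034 z95 0.0538
side right 136 x rear -0.0758 front -0.0021 y -0.0667 z95 0.0547
top left 276 x rear -0.0903 front -0.0022 y 0.0719 z95 0.0533
top mid 268 x rear -0.0850 front -0.0021 y 0.0025 z95 0.0532
top right 262 x rear -0.0782 front -0.0023 y -0.0684 z95 0.0533
```

View pics/rackchk6.png

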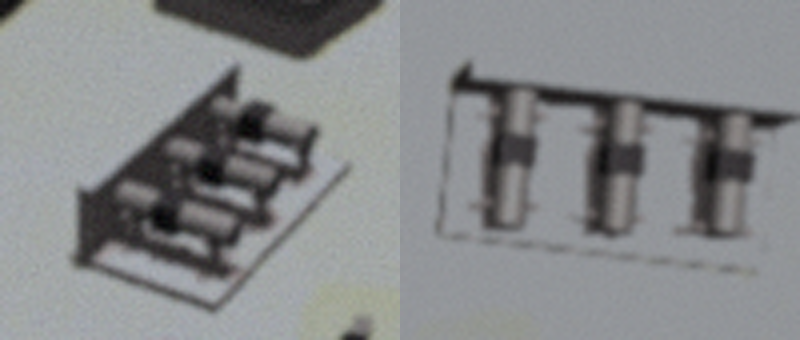

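All three pins lie in their lanes. The rear ends step by about 6 mm each, as the lengths do, so all are home and the gripper is clear.

```bash
python3 -c "
from station import env
print(env.finish_job())"
```

```text
the job is handed in; nothing more can be done
None
```

Both pins were gauged (square end in the bore each time) and racked chamfered end home, the long pin in the left lane and the short pin in the right; the racked pin stayed in place, the gripper is clear, and the job was handed in at about 25 s, with no verdict returned.

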